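# Set up the light-transmission bench between lamp and detector

### The arm

A 6-joint arm with a two-finger parallel gripper is mounted at the origin on the work surface. World frame = base frame: x ahead of the robot, y to its left, z up, the work surface at z = 0. Lengths are in mm, angles in rad, forces in N, time in s.
With the tool pointing down it reaches from about 400 to 925 mm from the base axis. Payload 12.5 kg.
Tool frame: the origin (TCP) lies at the very end of the fingers, on their centre line; the grasp point (between the pads) lies grip_depth behind it (grip_depth is the distance from the TCP to the grasp point, in mm); z points along the fingers, y is the line along which they close (so a half turn about z gives the same grasp; the last joint's range is limited). The gripper opens to 95 mm and grips with 3 to 60 N. Pads are 20 mm wide; open, the fingers measure 119 mm over their backs; the gripper's body (75 mm by 180 mm) begins 59 mm behind the grasp point.
Start: joints at [-0.106, 0.491, 1.559, -0, 1.092, -0.106], TCP at [625.017, 0.021, 214.661] pointing down, gripper open.
Joint ranges: [-3.1, 3.1], [-0.84, 2.19], [0.05, 2.79], [-1.13, 4.28], [0.06, 2.93], [-2.69, 2.69]. Speed limits (rad/s): [2.22, 2.22, 2.79, 3.14, 3.14, 3.14].

### API

Orientations are given as [roll, pitch, yaw] about the fixed x, y, z axes, in that order (R = Rz(yaw) Ry(pitch) Rx(roll)).
In Python, from cell import state, read_camera, job_done, grip_depth gives the robot as it stands.
- The arm moves only by the tool drive_tool, never from a script. Its argument "targets" is a list of rows, each an object with "jaw": the opening, from 0 (shut) to 1 (fully open); "travel": the shift along the tool's x, y, z in m, a list of three; "twist": the turn about the tool's z in rad. In form: [{"jaw": jaw, "travel": [tx, ty, tz], "twist": twist}, ...]. A call has 1 to 8 rows; each row is the pose to reach, as a shift and turn from the pose commanded when the call began, along the tool's axes at that moment; what a row does not reach only later rows make up. A row lasts 1/12 s, in which the tool goes at most 41.7 mm and 7.16 degrees, less where a joint would pass 70% of its speed; a pose out of reach is approached as far as the arm can. A call with a gripper value outside its range is refused whole. The fingers move at their own pace and stop on an object; the grip force is fixed at half the most. Time passes only in rows, so rows that repeat a pose let the fingers close. It gives the time, the measured TCP pose, the force, the opening and the grip force at its end, in the units of the state.
- state(): the state, without advancing time (a new reading comes with each control period).
- read_camera(name): name is "scene" or "side" or "wrist"; returns a dict with "frame" (420x560x3 uint8, red, green, blue), "fx", "fy", "cx", "cy" (pixels), "k1" (the pictures are not rectified: a ray, as slopes to the right and down, at radius r is drawn at 1 + k1 r^2 times it, then the intrinsics apply), "R" (3x3) and "t" (3): a world point X has camera coordinates R X + t. Camera axes: x right, y down, z forward; pixel columns grow to the right and rows downward; lengths in mm; the calibration is good to about 2 mm. A picture is of the moment at which its call begins. There is no depth.
- job_done(): hands the job in; it is judged then, once.
The state is a dict: "t": time; "joints": joint angles; "qvel": joint speeds; "tau": joint torques, N m; "eef_pos": TCP position; "tcp_rot": TCP orientation; "ft_force": force on the tool from outside, world axes, zero at the start; "moment": the same for the moment, N m; "opening": opening from 0.0 (shut) to 1.0 (fully open); "grip_force": force on a finger pad.
Only numpy, scipy, OpenCV 4.12 (cv2) and the standard library are available. Lean on these libraries where they do the work, as an engineer would, in place of code of your own. Each camera call takes 0.05 s, during which the arm holds its last target. There are 200 camera calls.

### The job

Set up the transmission measurement in the beam that runs from the lamp to the detector: part the lens stand and the sample table, which have been pushed together, so that the lens stands 8 cm in front of the lamp and the middle of the table 8 cm in front of the detector, then stand the iris between them, 8 cm beyond the lens. All three stand on the bench centred on the beam, lens and iris facing squarely along it, and the glass sample cell goes upright on the middle of the table with its sides square to the beam. Tip nothing over, and leave the spare mirror stand and the tape roll where they are.

Things in the scene. Friction and masses are not known exactly. Their poses are not given: they have to be found in the camera images.
- lamp_front (a point): The lamp, bolted down at one end of the beam: a grey box 74 x 95 mm, top 134 mm above the bench, with a black snout 48 mm across. This point is the centre of the snout's front face, 90 mm above the bench; its x axis is the light beam, level, running to the detector; z points up.
- detector_front (a point): The light detector, bolted down at the other end of the beam: a black cylinder 50 mm across and 42 mm long lying on a post. This point is the centre of the face that looks at the lamp, 90 mm above the bench, on the lamp's x axis 335 to 375 mm from the lamp's front; its x axis runs along the beam, away from the lamp; z points up.
- lens_mid (a point): Lens stand, loose, 0.4 kg: upright black ring 64 mm across, 18 mm thick, with a clear lens, on a post and a rectangular slotted aluminium base 50 (along the ring's axis) x 76 x 10 mm. At the start it is in the beam, close against the sample table. The point is the lens centre, 90 mm above its underside, 32 mm below the ring's top, where it can be pinched across its thickness. x = lens axis, z points up.
- iris_mid (a point): Iris stand, loose, 0.35 kg: upright black plate 56 x 56 mm, 14 mm thick (17 mm over a dark disc 48 mm across), with a small central hole and a lever pin at its +y side, on a steel pillar and round base 60 mm across. The point is the hole's centre, 90 mm above its underside, 28 mm below the plate's top, where it can be pinched across its thickness. x runs through the hole, z points up.
- stage_top (a point): Sample table, loose, 0.45 kg: square aluminium platform 60 x 60 mm, 12 mm thick, on a black pillar and a base 56 x 56 mm. At the start it is in the beam, close against the lens stand, on the detector's side. The point is the centre of the platform's upper face, 66 mm above its underside. x and y run square to the platform's sides, by which it can be gripped; z points up.
- cell_mid (a point): Sample cell, loose, 80 g: upright glass block 30 x 30 mm with white corner strips and a white lid 32 x 32 mm (its upper 10 mm), 52 mm tall in all. The point is its centre, 26 mm above its underside. x and y run square to its sides; z points up.
- mirror_mid (a point): A spare mirror stand that is not wanted: two square black plates 52 x 52 mm one behind the other (23 mm thick together), a round mirror on one side and two steel thumb screws on the other, on a post and a slotted base 50 x 76 mm, 116 mm tall. This point is the middle of its plates, 90 mm above the bench; x runs through the plates; z points up.
- tape: A roll of brown tape lying flat: 80 mm across, open in the middle (64 mm), 20 mm tall. The origin is the centre of its underside; z points up.
Not all that is in view belongs to the job. What is shaped like the part that bears lamp_front but green or pink is not meant.

How it is judged (in metres and radians):
At the end, for the whole second after the job is handed in: Lens 80 mm from lamp front, iris 80 mm beyond lens, table middle 80 mm from detector face (each +-15); all upright on the bench, within 10 mm of the beam axis, lens and iris square within 8 deg. Cell upright on the table within 10 mm of its middle, square within 9 deg. At rest (y of lens_mid in the frame of lamp_front between -0.01 and 0.01 m and angle between each of lens_mid, iris_mid, stage_top, cell_mid's own z axis and vertical below 0.06 rad and y of iris_mid in the frame of lamp_front between -0.01 and 0.01 m and y of stage_top in the frame of lamp_front between -0.01 and 0.01 m and x of lens_mid in the frame of lamp_front between 0.065 and 0.095 m and horizontal distance between iris_mid and lens_mid between 0.065 and 0.095 m and x of iris_mid in the frame of lamp_front between 0.125 and 0.195 m and x of stage_top in the frame of detector_front between -0.095 and -0.065 m and angle between the x axis of each of lens_mid, iris_mid and the x axis of lamp_front, either way round below 0.14 rad and horizontal distance between cell_mid and stage_top below 0.01 m and z of cell_mid in the frame of stage_top between 0.021 and 0.031 m and (angle between the x axis of cell_mid and the x axis of lamp_front, either way round below 0.16 rad or angle between the y axis of cell_mid and the x axis of lamp_front, either way round below 0.16 rad) and height (world z) of lens_mid between 0.086 and 0.094 m and height (world z) of iris_mid between 0.086 and 0.094 m and height (world z) of stage_top between 0.062 and 0.07 m and linear speed of each of lens, iris, stage, cell below 0.02 m/s); the robot touches nothing.
It fails at once if the spare mirror stand or the tape roll is shifted by more than 25 mm (distance of any of mirror_mid, tape from where it was at the start of the episode above 0.025 m).
It fails at once if a stand or the cell is tipped over (angle between any of lens_mid, iris_mid, stage_top, cell_mid, mirror_mid's own z axis and vertical above 0.6 rad).
It also fails if it takes over 99 s, if anything falls off the work surface, if the arm or the gripper's body presses on something with over 40 N, if the wrist force passes 120 N, or if a joint passes its speed limit or range.

## Working session

There is one attempt and no reset: what is moved stays moved. The work goes in short steps, Python scripts to look and compute and a tool call to move; the robot and the scene stay as the last step left them, time stands still between calls to the robot, and variables do not carry over. Pictures are saved under pics/ and viewed, at most 14 in all, crops included, and the job is handed in when it is done.

Besides the shell and the picture viewer there is one more tool, called as name(argument=value, ...), one argument or row to a line, values as JSON. drive_tool: Moves the arm, as the interface text tells. Its arguments: {"type":"object","properties":{"targets":{"type":"array"}},"required":["targets"]}

```bash
ls; mkdir -p pics; python3 - <<'E'
from cell import *
import cv2,pickle
print(state(),grip_depth)
d={}
for n in("scene","side","wrist"):
    c=read_camera(n);d[n]=c
    cv2.imwrite(f"pics/{n}0.png",c["frame"][:,:,::-1])
    print(n,{k:v for k,v in c.items() if k!="frame"})
pickle.dump(d,open("c0.pkl","wb"))
E
```

```text
pics
{'t': 0.0, 'joints': array([-1.05598808e-01,  4.91571636e-01,  1.55943929e+00, -3.05623018e-06,
        1.09172698e+00, -1.05609009e-01]), 'qvel': array([0.00017157, 0.00010232, 0.00028393, 0.00071334, 0.00038739,
       0.00165159]), 'tau': array([-9.52334158e-04, -6.12640929e+01, -2.58175153e+01,  6.92750537e-02,
        4.83079045e-02, -1.38641695e-05]), 'eef_pos': array([6.24753840e+02, 4.88179161e-02, 2.14057753e+02]), 'tcp_rot': array([-3.14045349e+00, -1.18029425e-04,  1.57080787e+00]), 'ft_force': array([ 0.12353361, -0.28291273, -0.33354462]), 'moment': array([-0.00499983, -0.0341684 , -0.04142743]), 'grip_force': 0.0, 'opening': 0.996458933996948} 18.8
scene {'fx': 402.52252844493665, 'fy': 402.52252844493665, 'cx': 282.2779936821426, 'cy': 214.4056336724993, 'k1': -0.026418270416471767, 'R': array([[-0.50856967,  0.86085663,  0.01681523],
       [ 0.65896457,  0.40171897, -0.63591474],
       [-0.55418642, -0.31232631, -0.77157611]]), 't': array([ 219.65122353, -260.27703289, 1344.57028331])}
side {'fx': 447.8516982371844, 'fy': 447.8516982371844, 'cx': 280.10374024649377, 'cy': 217.35169287152718, 'k1': -0.06420733948881799, 'R': array([[ 0.95331942, -0.30135387, -0.01918134],
       [-0.23780539, -0.71010399, -0.66272235],
       [ 0.1860932 ,  0.63634752, -0.7486195 ]]), 't': array([-451.35225055,  186.58920024, 1053.76686503])}
wrist {'fx': 367.0879520408318, 'fy': 367.0879520408318, 'cx': 280.2895803453888, 'cy': 203.5614229826751, 'k1': -0.09873210504130471, 'R': array([[ 9.99998397e-01, -3.44718060e-04, -1.75677826e-03],
       [ 7.70196565e-05, -9.72095003e-01,  2.34587510e-01],
       [-1.78862192e-03, -2.34587269e-01, -9.72093418e-01]]), 't': array([-624.98792803,  -27.37041868,  389.34822338])}
```

View pics/scene0.png

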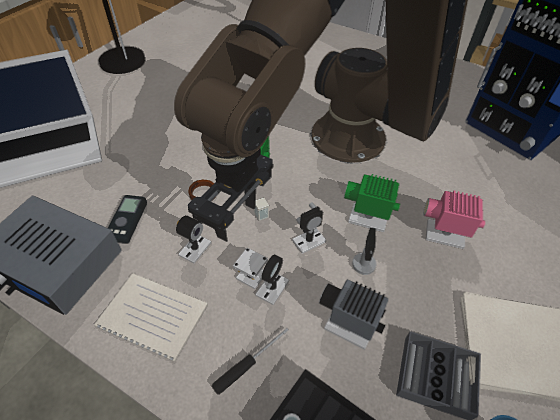

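View pics/side0.png

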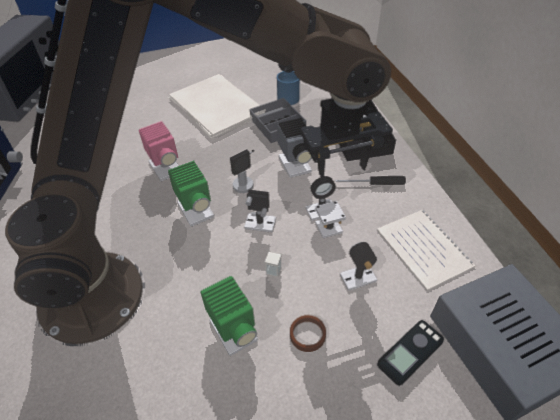

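View pics/wrist0.png

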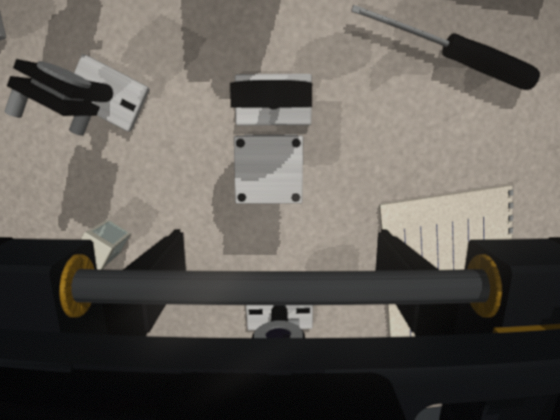

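```bash
cat > h.py <<'E'
import numpy as np,cv2,pickle
from cell import *
def ray(c,p):
    """camera centre and world direction for pixel p"""
    K=np.array([[c["fx"],0,c["cx"]],[0,c["fy"],c["cy"]],[0,0,1.]])
    u=cv2.undistortPoints(np.array([[p]],float),K,np.array([c["k1"],0,0,0,0.]))[0,0]
    d=c["R"].T@np.array([u[0],u[1],1]);return -c["R"].T@c["t"],d/np.linalg.norm(d)
def plane(c,p,z):
    o,d=ray(c,p);return o+d*(z-o[2])/d[2]
def tri(*cps):
    A=np.zeros((3,3));b=np.zeros(3);L=[ray(*cp) for cp in cps]
    for o,d in L:
        M=np.eye(3)-np.outer(d,d);A+=M;b+=M@o
    x=np.linalg.solve(A,b);return x,[float(np.linalg.norm(np.cross(x-o,d))) for o,d in L]
def proj(c,X):
    q=c["R"]@np.asarray(X,float)+c["t"];u=q[:2]/q[2];u=u*(1+c["k1"]*(u@u));return u*[c["fx"],c["fy"]]+[c["cx"],c["cy"]]
def crop(c,x,y,w,h,s,name):
    im=cv2.resize(c["frame"][y:y+h,x:x+w,::-1],None,fx=s,fy=s,interpolation=cv2.INTER_CUBIC);cv2.imwrite("pics/"+name,im)
E
python3 - <<'E'
from h import *
d=pickle.load(open("c0.pkl","rb"))
for n in d: print(n,-d[n]["R"].T@d[n]["t"])
crop(d["scene"],160,165,260,195,3,"s1.png")
crop(d["side"],215,100,180,260,2.3,"s2.png")
E
```

```text
scene [1028.36388546  335.41468607  868.23081496]
side [ 278.55593598 -674.0809396   903.86971791]
wrist [625.68543128  64.51404466 383.80563855]
```

View pics/s1.png

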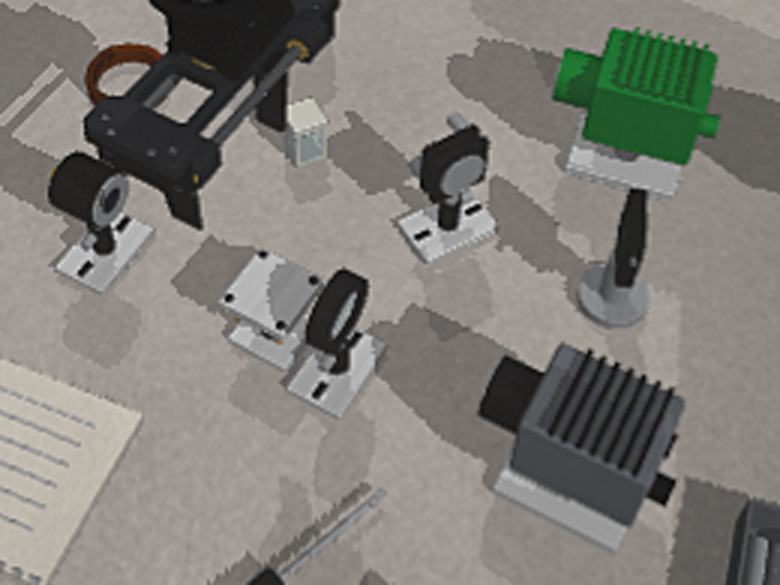

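View pics/s2.png

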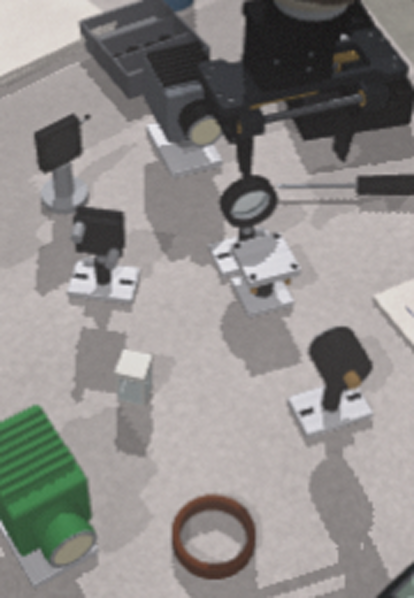

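```bash
python3 - <<'E'
from h import *
d=pickle.load(open("c0.pkl","rb"));S=d["scene"];T=d["side"];W=d["wrist"]
a=lambda x,y:(160+x/3,165+y/3)
b=lambda x,y:(215+x/2.3,100+y/2.3)
np.set_printoptions(precision=1,suppress=True)
print("lamp side",plane(T,b(205,129),90),tri((S,a(495,388)),(T,b(205,129))))
print("lamp box top scene", [plane(S,a(*p),134) for p in((563,345),(684,405),(636,490),(520,428))])
print("det face scene",plane(S,a(111,201),90))
print("det base scene",[plane(S,a(*p),10) for p in((55,265),(101,291),(154,233))])
print("det base side",[plane(T,b(*p),10) for p in((290,405),(303,435),(372,408),(358,388))])
print("lens",tri((S,a(343,312)),(T,b(249,202))))
print("lens base scene",[plane(S,a(*p),10) for p in((288,384),(338,412),(384,347))])
print("stage scr scene",[plane(S,a(*p),66) for p in((263,254),(313,280),(281,325),(229,298))])
print("stage scr side",[plane(T,b(*p),66) for p in((231,259),(274,235),(295,266),(250,291))])
print("wrist stage scr",[plane(W,p,66) for p in((241,143),(297,143),(296,198),(241,198))])
print("wrist ring top",[plane(W,p,122) for p in((271,78),(271,106),(231,94),(312,94))])
print("wrist cell lid",[plane(W,p,52) for p in((83,234),(107,222),(131,236))])
print("det wrist base",[plane(W,p,10) for p in((247,329),(312,329))])
print("cell",tri((S,a(307,112)),(T,b(134,363))),plane(S,a(307,112),52),plane(T,b(134,363),52))
print("cell lid scene",[plane(S,a(*p),52) for p in((287,107),(314,98),(328,116),(300,127))])
print("iris base",plane(S,a(613,294),8),plane(T,b(64,195),8))
print("iris plate side corners",[plane(T,b(*p),118) for p in((37,134),(79,114))],"pin",tri((T,b(87,118)),(S,a(637,190))))
print("iris top scene",[plane(S,a(*p),118) for p in((625,190),(643,190))])
print("mirror",tri((S,a(455,165)),(T,b(99,232))), [plane(S,a(*p),10) for p in((398,222),(478,201),(496,234),(432,262))])
print("tape",plane(T,b(214,535),10))
E
```

```text
lamp side [611.9 212.1  90. ] (array([612.8, 213.1,  88.7]), [0.5244593007129766, 0.5244593007129503])
lamp box top scene [array([582.9, 245.6, 134. ]), array([583. , 335.5, 134. ]), array([656.2, 331. , 134. ]), array([655.4, 247.6, 134. ])]
det face scene [ 623.8 -127.2   90. ]
det base scene [array([ 660.8, -173. ,   10. ]), array([ 661.1, -123.2,   10. ]), array([ 590.3, -121.3,   10. ])]
det base side [array([ 582.4, -139. ,   10. ]), array([ 580.8, -176.9,   10. ]), array([ 661.4, -169.3,   10. ]), array([ 658.4, -141.8,   10. ])]
lens (array([616.5,  84. ,  86.9]), [2.3719583378312796, 2.3719583378312623])
lens base scene [array([653.2,  57.9,  10. ]), array([653.5, 104.6,  10. ]), array([584.7, 106.3,  10. ])]
stage scr scene [array([590.2,  -4.5,  66. ]), array([590.4,  43. ,  66. ]), array([637.9,  43.9,  66. ]), array([638.5,  -4.1,  66. ])]
stage scr side [array([576.1,  25.1,  66. ]), array([634.3,  43.7,  66. ]), array([638.4,  -6.6,  66. ]), array([579.1, -24.4,  66. ])]
wrist stage scr [array([591.3,  41.4,  66. ]), array([639.5,  41.3,  66. ]), array([639. ,  -7.1,  
[... 428 characters left out ...]
5556201]) [433.8 -62.3  52. ] [436.7 -66.2  52. ]
cell lid scene [array([438.1, -80.8,  52. ]), array([416.3, -65.9,  52. ]), array([428. , -43.7,  52. ]), array([452. , -58.1,  52. ])]
iris base [439.6 245.8   8. ] [437.5 240.2   8. ]
iris plate side corners [array([413.3, 236.3, 118. ]), array([468.8, 255.1, 118. ])] pin (array([458.5, 230.4, 147.5]), [17.76515630500295, 17.7651563050027])
iris top scene [array([420.4, 227. , 118. ]), array([413. , 239.2, 118. ])]
mirror (array([445.3,  90.9,  87.4]), [0.3279879561647723, 0.32798795616489385]) [array([469.9,  54. ,  10. ]), array([412.8, 103.6,  10. ]), array([436.8, 133.6,  10. ]), array([491.6,  99.8,  10. ])]
tape [ 457.5 -253.1   10. ]
```

drive_tool(
  targets=[
    {"jaw":1,"travel":[-0.04,-0.005,-0.04],"twist":0},
    {"jaw":1,"travel":[-0.07,-0.005,-0.07],"twist":0},
    {"jaw":1,"travel":[-0.07,-0.005,-0.1],"twist":0},
    {"jaw":1,"travel":[-0.07,-0.005,-0.1],"twist":0},
    {"jaw":1,"travel":[-0.07,-0.005,-0.1],"twist":0},
    {"jaw":1,"travel":[-0.07,-0.005,-0.1],"twist":0},
  ],
)

```text
t: 0.65
eef_pos: [619.7, -69.8, 314.1]
tcp_rot: [-3.141, -0.0, 1.571]
ft_force: [0.7, 0.6, -0.1]
opening: 0.999
grip_force: 0.0
```

```bash
python3 - <<'E'
from h import *
c=read_camera("wrist");pickle.dump(c,open("w1.pkl","wb"));crop(c,0,0,560,420,1,"w1.png")
E
```

drive_tool(
  targets=[
    {"jaw":1,"travel":[0.04,0,0],"twist":0},
    {"jaw":1,"travel":[0.08,0,0],"twist":0},
    {"jaw":1,"travel":[0.12,0,0],"twist":0},
    {"jaw":1,"travel":[0.15,0,0],"twist":0},
    {"jaw":1,"travel":[0.15,0,0],"twist":0},
    {"jaw":1,"travel":[0.15,0,0],"twist":0},
    {"jaw":1,"travel":[0.15,0,0],"twist":0},
  ],
)

```text
t: 1.28
eef_pos: [619.7, 80.2, 313.6]
tcp_rot: [-3.14, 0.0, 1.572]
ft_force: [0.9, -0.6, 0.4]
opening: 1.0
grip_force: 0.0
```

```bash
python3 - <<'E'
from h import *
c=read_camera("wrist");pickle.dump(c,open("w2.pkl","wb"))
a=pickle.load(open("w1.pkl","rb"))["frame"]
im=np.hstack([a[:300],c["frame"][:300]])
im=np.vstack([a[:270,:],c["frame"][:270,:]])[:,:,::-1]
cv2.imwrite("pics/w12.png",im)
E
```

```text
(no output)
```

View pics/w12.png

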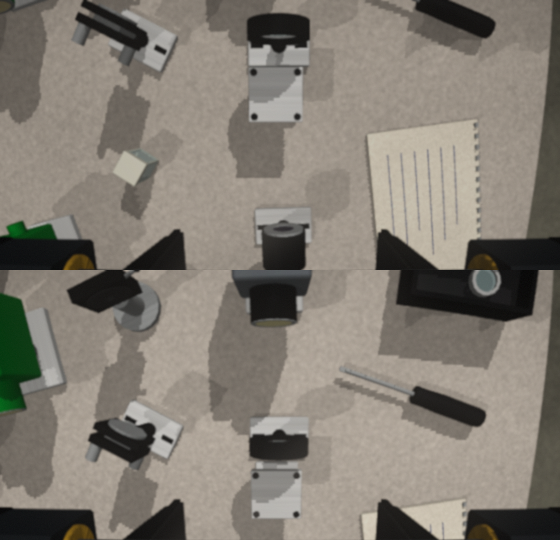

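```bash
python3 - <<'E'
from h import *
np.set_printoptions(precision=1,suppress=True)
a=pickle.load(open("w1.pkl","rb"));b=pickle.load(open("w2.pkl","rb"))
print("det face",plane(a,(284.5,229),90),"edges",plane(a,(263,232),90),plane(a,(306,232),90),"base",plane(a,(256,209),10),plane(a,(311,209),10))
print("lamp",plane(b,(274,52),90),plane(b,(249,46),90),plane(b,(299,46),90))
print("stage a",[plane(a,p,66) for p in((253,72),(297,72),(297,117),(254,117))])
print("stage b",[plane(b,p,66) for p in((255,206),(297,206),(297,244),(255,244))])
print("cell lid",[plane(a,p,52) for p in((112,167),(131,149),(158,160),(139,184))])
# white lid mask
hsv=cv2.cvtColor(a["frame"],cv2.COLOR_RGB2HSV);m=(a["frame"].min(2)>165).astype(np.uint8);m[:,:100]=0;m[:,170:]=0;m[:140]=0;m[200:]=0
cs,_=cv2.findContours(m,0,2);c=max(cs,key=cv2.contourArea);r=cv2.minAreaRect(c);print(cv2.contourArea(c),r,[plane(a,p,52) for p in cv2.boxPoints(r)])
print("iris base",plane(b,(138,40),8))
E
```

```text
det face [ 624.7 -129.7   90. ] edges [ 600.5 -133.3   90. ] [ 648.9 -133.3   90. ] base [ 587.5 -127.1   10. ] [ 660.8 -127.1   10. ]
lamp [613.3 208.4  90. ] [587.9 214.4  90. ] [638.7 214.4  90. ]
stage a [array([590.2,  41.5,  66. ]), array([638.2,  41.5,  66. ]), array([638.6,  -7. ,  66. ]), array([590.7,  -6.9,  66. ])]
stage b [array([590.1,  40.9,  66. ]), array([639.3,  40.9,  66. ]), array([639.9,  -6.2,  66. ]), array([589.3,  -6.3,  66. ])]
cell lid [array([416.4, -64. ,  52. ]), array([442.2, -42.7,  52. ]), array([474.2, -56.1,  52. ]), array([448.4, -85.1,  52. ])]
442.5 ((128.8970489501953, 167.83822631835938), (22.6378116607666, 21.780319213867188), 30.963756561279297) [array([417.9, -69.3,  52. ]), array([434.1, -46.9,  52. ]), array([456.9, -61.1,  52. ]), array([441. , -83.8,  52. ])]
iris base [442.3 239.1   8. ]
```

drive_tool(
  targets=[
    {"jaw":1,"travel":[-0.03,-0.005,0.02],"twist":0},
    {"jaw":1,"travel":[-0.063,-0.005,0.05],"twist":0},
    {"jaw":1,"travel":[-0.063,-0.005,0.09],"twist":0},
    {"jaw":1,"travel":[-0.063,-0.005,0.13],"twist":0},
    {"jaw":1,"travel":[-0.063,-0.005,0.17],"twist":0},
    {"jaw":1,"travel":[-0.063,-0.005,0.2],"twist":0},
    {"jaw":1,"travel":[-0.063,-0.005,0.22],"twist":0},
    {"jaw":1,"travel":[-0.063,-0.005,0.22],"twist":0},
  ],
)

```text
t: 2.0
eef_pos: [612.9, 15.8, 90.3]
tcp_rot: [-3.134, -0.0, 1.569]
ft_force: [-0.3, 0.8, -0.8]
opening: 0.996
grip_force: 0.0
```

drive_tool(
  targets=[
    {"jaw":1,"travel":[0,0,0.02],"twist":0},
    {"jaw":1,"travel":[0,0,0.04],"twist":0},
    {"jaw":1,"travel":[0,0,0.053],"twist":0},
    {"jaw":1,"travel":[0,0,0.053],"twist":0},
    {"jaw":0.6,"travel":[0,0,0.053],"twist":0},
    {"jaw":0.5,"travel":[0,0,0.053],"twist":0},
    {"jaw":0.5,"travel":[0,0,0.053],"twist":0},
    {"jaw":0.5,"travel":[0,0,0.053],"twist":0},
  ],
)

```text
t: 2.67
eef_pos: [615.5, 16.9, 42.9]
tcp_rot: [3.14, 0.0, 1.571]
ft_force: [0.4, -0.4, 0.3]
opening: 0.775
grip_force: 0.0
```

drive_tool(
  targets=[
    {"jaw":0.4,"travel":[0,0,0],"twist":0},
    {"jaw":0.4,"travel":[0,0,0],"twist":0},
    {"jaw":0.4,"travel":[0,0,0],"twist":0},
    {"jaw":0.4,"travel":[0,0,0],"twist":0},
    {"jaw":0.4,"travel":[0,0,0],"twist":0},
    {"jaw":0.4,"travel":[0,0,0],"twist":0},
  ],
)

```text
t: 3.17
eef_pos: [614.9, 17.0, 42.1]
tcp_rot: [-3.142, 0.0, 1.571]
ft_force: [-3.0, 0.1, 5.8]
opening: 0.631
grip_force: 30.0
```

drive_tool(
  targets=[
    {"jaw":0.4,"travel":[0,0,-0.008],"twist":0},
    {"jaw":0.4,"travel":[-0.02,0.002,-0.01],"twist":0},
    {"jaw":0.4,"travel":[-0.045,0.005,-0.01],"twist":-0.02},
    {"jaw":0.4,"travel":[-0.0665,0.007,-0.01],"twist":-0.033},
    {"jaw":0.4,"travel":[-0.0665,0.007,-0.01],"twist":-0.033},
    {"jaw":0.4,"travel":[-0.0665,0.007,-0.01],"twist":-0.033},
    {"jaw":0.4,"travel":[-0.0665,0.007,-0.005],"twist":-0.033},
    {"jaw":0.4,"travel":[-0.0665,0.007,-0.001],"twist":-0.033},
  ],
)

```text
t: 3.83
eef_pos: [621.9, -48.7, 42.3]
tcp_rot: [-3.141, -0.0, 1.604]
ft_force: [0.0, -0.1, -4.6]
opening: 0.631
grip_force: 30.0
```

drive_tool(
  targets=[
    {"jaw":0.4,"travel":[0,0,0.001],"twist":0},
    {"jaw":0.4,"travel":[0,0,0.001],"twist":0},
    {"jaw":1,"travel":[0,0,0.001],"twist":0},
    {"jaw":1,"travel":[0,0,0.001],"twist":0},
    {"jaw":1,"travel":[0,0,0.001],"twist":0},
    {"jaw":1,"travel":[0,0,0.001],"twist":0},
  ],
)

```text
t: 4.33
eef_pos: [622.1, -49.1, 41.6]
tcp_rot: [3.141, -0.0, 1.604]
ft_force: [-0.3, 0.4, 0.0]
opening: 0.854
grip_force: 0.0
```

drive_tool(
  targets=[
    {"jaw":1,"travel":[0,0,-0.04],"twist":0},
    {"jaw":1,"travel":[0,0,-0.08],"twist":0},
    {"jaw":1,"travel":[0,0,-0.12],"twist":0},
    {"jaw":1,"travel":[0,0,-0.16],"twist":0.12},
    {"jaw":1,"travel":[0.03,0,-0.16],"twist":0.24},
    {"jaw":1,"travel":[0.065,0.001,-0.16],"twist":0.36},
    {"jaw":1,"travel":[0.1,0.001,-0.16],"twist":0.48},
    {"jaw":1,"travel":[0.1295,0.0013,-0.16],"twist":0.6},
  ],
)

```text
t: 5.0
eef_pos: [618.7, 81.9, 202.0]
tcp_rot: [3.141, -0.001, 0.998]
ft_force: [0.5, -0.7, -0.1]
opening: 0.997
grip_force: 0.0
```

drive_tool(
  targets=[
    {"jaw":1,"travel":[0,0,0],"twist":0.12},
    {"jaw":1,"travel":[0,0,0],"twist":0.24},
    {"jaw":1,"travel":[0,0,0],"twist":0.36},
    {"jaw":1,"travel":[0,0,0],"twist":0.48},
    {"jaw":1,"travel":[0,0,0],"twist":0.6},
    {"jaw":1,"travel":[0,0,0],"twist":0.72},
    {"jaw":1,"travel":[0,0,0],"twist":0.84},
    {"jaw":1,"travel":[0,0,0],"twist":0.96},
  ],
)

```text
t: 5.67
eef_pos: [619.0, 80.1, 201.6]
tcp_rot: [-3.142, -0.0, 0.038]
ft_force: [-0.2, -0.4, 0.8]
opening: 1.0
grip_force: 0.0
```

drive_tool(
  targets=[
    {"jaw":0.6,"travel":[0,0,0],"twist":0.044},
    {"jaw":0.6,"travel":[0,0,0],"twist":0.044},
    {"jaw":0.6,"travel":[0,0,0],"twist":0.044},
  ],
)

```text
t: 5.92
eef_pos: [619.0, 80.1, 201.6]
tcp_rot: [-3.142, -0.0, 0.002]
ft_force: [-0.3, -0.5, -1.3]
opening: 0.846
grip_force: 0.0
```

```bash
python3 - <<'E'
from h import *
s=state();print(s["eef_pos"],s["tcp_rot"],s["joints"])
c=read_camera("wrist");pickle.dump(c,open("w3.pkl","wb"));crop(c,0,0,560,420,1,"w3.png")
E
```

```text
[619.01041323  80.11194329 201.58269406] [-3.14155775e+00 -1.54754309e-05  1.79779678e-03] [2.29119882e-02 5.02337168e-01 1.57639260e+00 3.95636895e-05
 1.06284668e+00 1.59189128e+00]
```

View pics/w3.png

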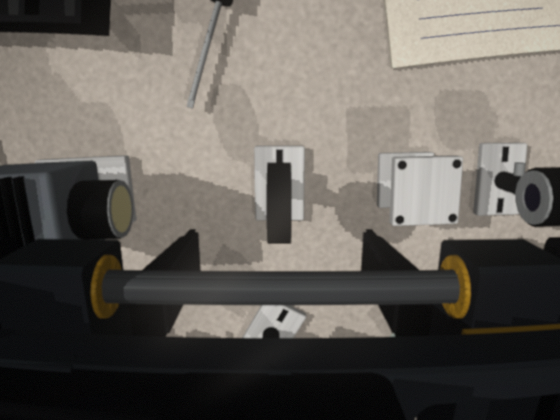

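```bash
python3 - <<'E'
from h import *
np.set_printoptions(precision=1,suppress=True)
c=pickle.load(open("w3.pkl","rb"))
print("lamp",plane(c,(121,208),90),"det",plane(c,(534,197),90),"ring",plane(c,(279,240),115),plane(c,(279,200),122))
print("stage",[plane(c,p,66) for p in((402,165),(457,163),(453,217),(400,219))])
print("lens base",[plane(c,p,10) for p in((255,147),(304,147),(304,220),(255,220))])
E
```

```text
lamp [613.2 207.5  90. ] det [ 623. -131.   90.] ring [595.5  80.  115. ] [627.4  80.  122. ]
stage [array([645. , -23.6,  66. ]), array([647.2, -71.8,  66. ]), array([599.3, -73.6,  66. ]), array([597.6, -25.6,  66. ])]
lens base [array([654.7, 103.9,  10. ]), array([654.7,  56. ,  10. ]), array([580.4,  54.8,  10. ]), array([580.4, 105. ,  10. ])]
```

drive_tool(
  targets=[
    {"jaw":0.6,"travel":[0,0,0.035],"twist":0},
    {"jaw":0.6,"travel":[0,0,0.07],"twist":0},
    {"jaw":0.6,"travel":[0,0,0.095],"twist":0},
    {"jaw":0.6,"travel":[0,0,0.107],"twist":0},
    {"jaw":0.6,"travel":[0,0,0.107],"twist":0},
    {"jaw":0,"travel":[0,0,0.107],"twist":0},
    {"jaw":0,"travel":[0,0,0.107],"twist":0},
    {"jaw":0,"travel":[0,0,0.107],"twist":0},
  ],
)

```text
t: 6.63
eef_pos: [619.9, 80.0, 96.4]
tcp_rot: [-3.142, -0.003, 0.0]
ft_force: [0.4, 0.5, -0.2]
opening: 0.445
grip_force: 0.0
```

drive_tool(
  targets=[
    {"jaw":0,"travel":[0,0,0],"twist":0},
    {"jaw":0,"travel":[0,0,0],"twist":0},
    {"jaw":0,"travel":[0,0,0],"twist":0},
    {"jaw":0,"travel":[0,0,0],"twist":0},
    {"jaw":0,"travel":[0,0,0],"twist":0},
    {"jaw":0,"travel":[0,0,0],"twist":0},
    {"jaw":0,"travel":[0,0,0],"twist":0},
    {"jaw":0,"travel":[0,0,0],"twist":0},
  ],
)

```text
t: 7.3
eef_pos: [619.2, 80.0, 95.0]
tcp_rot: [3.142, -0.0, -0.0]
ft_force: [-1.5, 1.1, 5.4]
opening: 0.191
grip_force: 30.0
```

drive_tool(
  targets=[
    {"jaw":0,"travel":[0,0,-0.008],"twist":0},
    {"jaw":0,"travel":[-0.001,-0.02,-0.01],"twist":-0.02},
    {"jaw":0,"travel":[-0.002,-0.04,-0.01],"twist":-0.032},
    {"jaw":0,"travel":[-0.002,-0.0495,-0.01],"twist":-0.032},
    {"jaw":0,"travel":[-0.002,-0.0495,-0.01],"twist":-0.032},
    {"jaw":0,"travel":[-0.002,-0.0495,-0.006],"twist":-0.032},
    {"jaw":0,"travel":[-0.002,-0.0495,-0.002],"twist":-0.032},
    {"jaw":0,"travel":[-0.002,-0.0495,0],"twist":-0.032},
  ],
)

```text
t: 7.97
eef_pos: [617.0, 128.8, 94.9]
tcp_rot: [3.141, 0.0, 0.031]
ft_force: [-9.4, 0.4, 23.8]
opening: 0.191
grip_force: 30.0
```

drive_tool(
  targets=[
    {"jaw":0,"travel":[0,0,0],"twist":0},
    {"jaw":0,"travel":[0,0,0],"twist":0},
    {"jaw":0.5,"travel":[0,0,0],"twist":0},
    {"jaw":0.5,"travel":[0,0,0],"twist":0},
    {"jaw":0.5,"travel":[0,0,0],"twist":0},
    {"jaw":0.5,"travel":[0,0,0],"twist":0},
    {"jaw":0.5,"travel":[0,0,-0.02],"twist":0},
    {"jaw":0.5,"travel":[0,0,-0.05],"twist":0},
  ],
)

```text
t: 8.63
eef_pos: [615.8, 129.2, 142.6]
tcp_rot: [3.141, 0.005, 0.032]
ft_force: [0.9, -0.6, -0.6]
opening: 0.491
grip_force: 0.0
```

drive_tool(
  targets=[
    {"jaw":0.7,"travel":[0,0,-0.04],"twist":0},
    {"jaw":0.7,"travel":[0,0,-0.08],"twist":0},
    {"jaw":0.7,"travel":[-0.03,-0.02,-0.11],"twist":0},
    {"jaw":0.7,"travel":[-0.06,-0.04,-0.12],"twist":0},
    {"jaw":0.7,"travel":[-0.09,-0.06,-0.12],"twist":0},
    {"jaw":0.7,"travel":[-0.12,-0.08,-0.12],"twist":0},
    {"jaw":0.7,"travel":[-0.15,-0.1,-0.12],"twist":0},
    {"jaw":0.7,"travel":[-0.172,-0.118,-0.12],"twist":0},
  ],
)

```text
t: 9.3
eef_pos: [439.1, 242.6, 264.9]
tcp_rot: [-3.141, -0.0, 0.032]
ft_force: [1.1, 0.6, -0.1]
opening: 0.7
grip_force: 0.0
```

drive_tool(
  targets=[
    {"jaw":0.7,"travel":[0,0,0],"twist":0},
    {"jaw":0.7,"travel":[0,0,0],"twist":0},
  ],
)

```text
t: 9.47
eef_pos: [440.8, 242.7, 265.1]
tcp_rot: [-3.141, -0.001, 0.034]
ft_force: [-0.3, 0.6, 0.2]
opening: 0.7
grip_force: 0.0
```

```bash
python3 - <<'E'
from h import *
s=state();print(s["eef_pos"],s["tcp_rot"],s["joints"])
c=read_camera("wrist");pickle.dump(c,open("w4.pkl","wb"));crop(c,0,0,560,420,1,"w4.png")
E
```

```text
[440.77985985 242.65223832 265.10745832] [-3.14136219e+00 -1.04472271e-03  3.39970481e-02] [ 3.71951985e-01  2.63346571e-01  1.78245466e+00 -1.45093588e-04
  1.09472938e+00  1.90881757e+00]
```

View pics/w4.png

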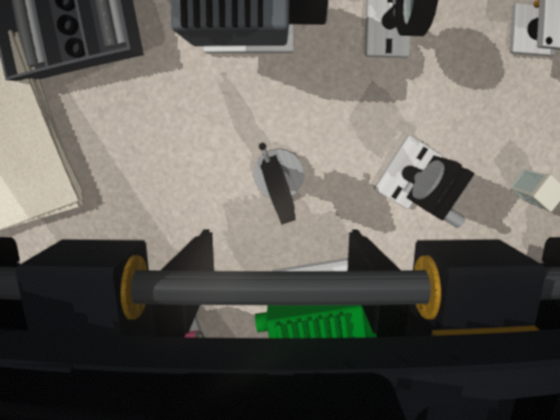

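```bash
python3 - <<'E'
from h import *
np.set_printoptions(precision=1,suppress=True)
c=pickle.load(open("w4.pkl","rb"));f=c["frame"]
m=(f.max(2)<60).astype(np.uint8);m[:,:240]=0;m[:,320:]=0;m[228:]=0;m[:152]=0
cs,_=cv2.findContours(m,0,2);k=max(cs,key=cv2.contourArea);r=cv2.minAreaRect(k);B=cv2.boxPoints(r)
print(cv2.contourArea(k),r,B);P=np.array([plane(c,p,118) for p in B]);print(P,P.mean(0))
print("axis pts",plane(c,(270,158),118),plane(c,(289.5,221),118),"base",plane(c,(279,174),8))
print("pin",plane(c,(263,146),118),plane(c,(263,146),90))
print("green lamp top",[plane(c,p,134) for p in((270,308),(360,305))])
E
```

```text
767.5 ((275.9756774902344, 182.54595947265625), (51.90616226196289, 18.895017623901367), 72.89727020263672) [[259.3 160.5]
 [277.4 155. ]
 [292.6 204.6]
 [274.6 210.1]]
[[468.1 260.8 118. ]
 [473.4 245.3 118. ]
 [429.9 230.4 118. ]
 [424.2 246.2 118. ]] [448.9 245.7 118. ]
axis pts [470.6 251.6 118. ] [414.6 232.5 118. ] base [439.6 243.2   8. ]
pin [480.7 257.9 118. ] [478.4 259.1  90. ]
green lamp top [array([335.9, 247.6, 134. ]), array([341.3, 165.3, 134. ])]
```

drive_tool(
  targets=[
    {"jaw":0.6,"travel":[0.001,0,0.03],"twist":-0.12},
    {"jaw":0.6,"travel":[0.001,0,0.06],"twist":-0.24},
    {"jaw":0.6,"travel":[0.001,0,0.09],"twist":-0.3},
    {"jaw":0.6,"travel":[0.001,0,0.12],"twist":-0.3},
    {"jaw":0.6,"travel":[0.001,0,0.15],"twist":-0.3},
    {"jaw":0.6,"travel":[0.001,0,0.172],"twist":-0.3},
    {"jaw":0.6,"travel":[0.001,0,0.172],"twist":-0.3},
    {"jaw":0.6,"travel":[0.001,0,0.172],"twist":-0.3},
  ],
)

```text
t: 10.18
eef_pos: [443.0, 241.3, 92.0]
tcp_rot: [3.141, 0.002, 0.331]
ft_force: [-0.9, -0.5, -0.0]
opening: 0.603
grip_force: 0.0
```

drive_tool(
  targets=[
    {"jaw":0,"travel":[0,0,0],"twist":0},
    {"jaw":0,"travel":[0,0,0],"twist":0},
    {"jaw":0,"travel":[0,0,0],"twist":0},
    {"jaw":0,"travel":[0,0,0],"twist":0},
    {"jaw":0,"travel":[0,0,0],"twist":0},
    {"jaw":0,"travel":[0,0,0],"twist":0},
    {"jaw":0,"travel":[0,0,0],"twist":0},
    {"jaw":0,"travel":[0,0,0],"twist":0},
  ],
)

```text
t: 10.85
eef_pos: [442.3, 242.0, 92.6]
tcp_rot: [3.142, 0.0, 0.332]
ft_force: [0.8, -1.1, -4.0]
opening: 0.147
grip_force: 30.0
```

drive_tool(
  targets=[
    {"jaw":0,"travel":[0,0,0],"twist":0},
    {"jaw":0,"travel":[0,0,0],"twist":0},
    {"jaw":0,"travel":[0,0,0],"twist":0},
    {"jaw":0,"travel":[0,0,0],"twist":0},
  ],
)

```text
t: 11.18
eef_pos: [442.2, 241.9, 92.5]
tcp_rot: [3.142, 0.0, 0.332]
ft_force: [-0.6, 0.1, -2.9]
opening: 0.147
grip_force: 30.0
```

drive_tool(
  targets=[
    {"jaw":0,"travel":[0,0,-0.02],"twist":0},
    {"jaw":0,"travel":[0,0,-0.05],"twist":0},
    {"jaw":0,"travel":[0,0,-0.085],"twist":0},
    {"jaw":0,"travel":[0,0,-0.12],"twist":0},
    {"jaw":0,"travel":[0.005,0.012,-0.14],"twist":0},
    {"jaw":0,"travel":[0.015,0.036,-0.14],"twist":0},
    {"jaw":0,"travel":[0.03,0.069,-0.14],"twist":0.05},
    {"jaw":0,"travel":[0.045,0.103,-0.14],"twist":0.1},
  ],
)

```text
t: 11.85
eef_pos: [518.9, 158.7, 233.2]
tcp_rot: [3.142, -0.001, 0.231]
ft_force: [0.5, 0.7, -3.4]
opening: 0.141
grip_force: 30.0
```

drive_tool(
  targets=[
    {"jaw":0,"travel":[0.0126,0.0322,0],"twist":0.05},
    {"jaw":0,"travel":[0.0252,0.0644,0],"twist":0.1},
    {"jaw":0,"travel":[0.0378,0.0966,0],"twist":0.15},
    {"jaw":0,"travel":[0.046,0.118,0],"twist":0.2},
    {"jaw":0,"travel":[0.0504,0.129,0],"twist":0.2},
    {"jaw":0,"travel":[0.0504,0.129,0],"twist":0.2},
    {"jaw":0,"travel":[0.0504,0.129,0],"twist":0.2},
  ],
)

```text
t: 12.43
eef_pos: [596.7, 45.4, 232.1]
tcp_rot: [-3.141, 0.001, 0.032]
ft_force: [-0.0, 0.2, -3.9]
opening: 0.143
grip_force: 30.0
```

drive_tool(
  targets=[
    {"jaw":0,"travel":[0.0115,-0.002,0.0],"twist":0},
    {"jaw":0,"travel":[0.0224,-0.0032,0.02],"twist":0},
    {"jaw":0,"travel":[0.0224,-0.0032,0.05],"twist":0},
    {"jaw":0,"travel":[0.0224,-0.0032,0.085],"twist":0},
    {"jaw":0,"travel":[0.0224,-0.0032,0.115],"twist":0},
    {"jaw":0,"travel":[0.0224,-0.0032,0.13],"twist":0},
    {"jaw":0,"travel":[0.0224,-0.0032,0.136],"twist":0},
    {"jaw":0,"travel":[0.0224,-0.0032,0.139],"twist":0},
  ],
)

```text
t: 13.1
eef_pos: [618.8, 50.4, 93.1]
tcp_rot: [-3.141, 0.001, 0.034]
ft_force: [0.2, 0.2, -3.7]
opening: 0.143
grip_force: 30.0
```

drive_tool(
  targets=[
    {"jaw":0,"travel":[0,0,0.0005],"twist":0},
    {"jaw":0,"travel":[0,0,0.0005],"twist":0},
    {"jaw":0,"travel":[0,0,0.0005],"twist":0},
  ],
)

```text
t: 13.35
eef_pos: [620.0, 49.4, 94.6]
tcp_rot: [3.141, -0.002, 0.032]
ft_force: [-0.4, -0.1, -4.1]
opening: 0.144
grip_force: 30.0
```

drive_tool(
  targets=[
    {"jaw":0,"travel":[0,0,0.001],"twist":0},
    {"jaw":0,"travel":[0,0,0.0015],"twist":0},
    {"jaw":0,"travel":[0,0,0.0015],"twist":0},
  ],
)

```text
t: 13.6
eef_pos: [619.8, 49.2, 92.5]
tcp_rot: [3.142, -0.001, 0.032]
ft_force: [-1.4, 0.2, 2.7]
opening: 0.145
grip_force: 30.0
```

Touching. Release, rise and head for the cell.

drive_tool(
  targets=[
    {"jaw":0.4,"travel":[0,0,0],"twist":0},
    {"jaw":0.4,"travel":[0,0,0],"twist":0},
    {"jaw":0.4,"travel":[0,0,0],"twist":0},
    {"jaw":0.4,"travel":[0,0,0],"twist":0},
    {"jaw":0.4,"travel":[0,0,-0.03],"twist":0},
    {"jaw":0.5,"travel":[0,0,-0.07],"twist":0},
    {"jaw":0.6,"travel":[0,0,-0.11],"twist":0},
    {"jaw":0.7,"travel":[0,0,-0.13],"twist":0},
  ],
)

```text
t: 14.27
eef_pos: [620.5, 49.2, 226.3]
tcp_rot: [3.141, -0.005, 0.032]
ft_force: [0.4, 1.3, 0.1]
opening: 0.553
grip_force: 0.0
```

```bash
python3 - <<'E'
from h import *
s=state();print(s["eef_pos"],s["tcp_rot"],s["joints"])
c=read_camera("wrist");pickle.dump(c,open("w5.pkl","wb"));crop(c,0,0,560,420,1,"w5.png")
E
```

```text
[620.48529082  49.20990393 226.34937105] [ 3.14126976 -0.00515612  0.0318648 ] [-2.69219476e-02  4.74339059e-01  1.55479679e+00 -2.16866446e-05
  1.10729061e+00  1.51202006e+00]
```

View pics/w5.png

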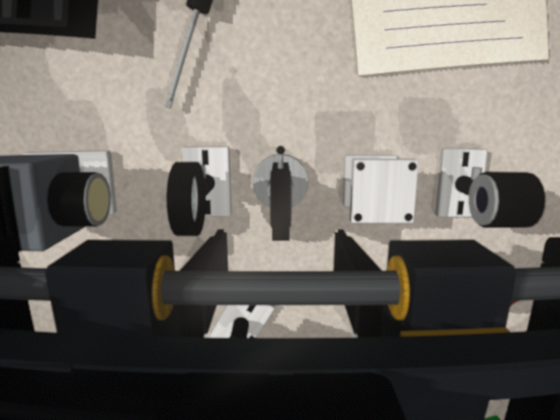

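```bash
python3 - <<'E'
from h import *
np.set_printoptions(precision=1,suppress=True)
c=pickle.load(open("w5.pkl","rb"))
L=plane(c,(97,199),90);D=plane(c,(484,199),90)
pts={"iris base":plane(c,(280,182),8),"iris top":(plane(c,(280.5,161),118)+plane(c,(281,240),110))/2,
"lens base":np.mean([plane(c,p,10) for p in((182,147),(229,147),(230,216))],0),
"lensbase diag":(plane(c,(182,147),10)+plane(c,(230,216),10))/2,
"stage":np.mean([plane(c,p,66) for p in((360,167),(412,166),(408,217),(355,219))],0)}
e=(D-L);n=np.linalg.norm(e);e/=n;q=np.array([-e[1],e[0],0])
print(L,D,n)
for k,v in pts.items(): print(k,v,"along",(v-L)@e,"off",(v-L)@q)
E
```

```text
[612.4 208.9  90. ] [ 623.1 -131.9   90. ] 340.9280964475476
iris base [617.7  48.4   8. ] along 160.58453498171323 off 0.223102412328276
iris top [620.2  47.8 114. ] along 161.23790452845 off 2.7764647071055193
lens base [628.2 119.2  10. ] along 90.16193777028029 off 12.98844338887807
lensbase diag [615.5 127.3  10. ] along 81.66635781045349 off 0.5629800411398608
stage [621.  -47.8  66. ] along 256.82511934629383 off 0.5687577659598149
```

drive_tool(
  targets=[
    {"jaw":0.8,"travel":[-0.03,0.018,0],"twist":0.1},
    {"jaw":0.8,"travel":[-0.06,0.035,0],"twist":0.2},
    {"jaw":0.8,"travel":[-0.09,0.052,0],"twist":0.3},
    {"jaw":0.8,"travel":[-0.12,0.07,0],"twist":0.4},
    {"jaw":0.8,"travel":[-0.15,0.087,0.01],"twist":0.5},
    {"jaw":0.8,"travel":[-0.1845,0.107,0.02],"twist":0.6},
    {"jaw":0.8,"travel":[-0.1845,0.107,0.02],"twist":0.6},
    {"jaw":0.8,"travel":[-0.1845,0.107,0.02],"twist":0.6},
  ],
)

```text
t: 14.98
eef_pos: [437.4, -64.3, 201.6]
tcp_rot: [3.142, 0.0, -0.57]
ft_force: [0.4, 0.1, 0.2]
opening: 0.802
grip_force: 0.0
```

```bash
python3 - <<'E'
from h import *
np.set_printoptions(precision=1,suppress=True)
s=state();print(s["eef_pos"],s["tcp_rot"][2].round(3))
c=read_camera("wrist");pickle.dump(c,open("w6.pkl","wb"))
p=proj(c,[435.5,-64,52]);print(p)
crop(c,*(np.clip(p-60,0,None).astype(int)),120,120,4,"w6.png");print(np.clip(p-60,0,None).astype(int))
E
```

```text
[437.4 -64.3 201.6] -0.57
[280.5 193.8]
[220 133]
```

View pics/w6.png

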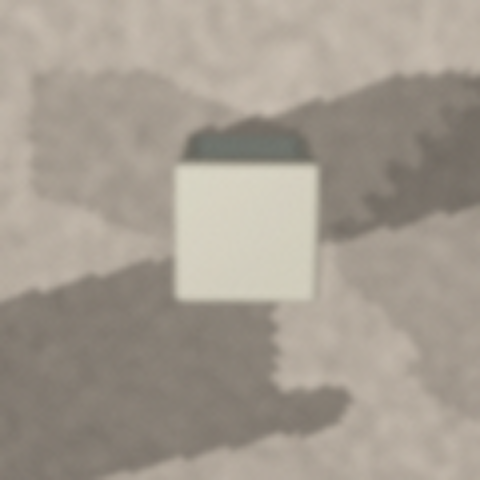

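drive_tool(
  targets=[
    {"jaw":0.7,"travel":[0.001,0.0018,0.03],"twist":0},
    {"jaw":0.7,"travel":[0.001,0.0018,0.065],"twist":0},
    {"jaw":0.7,"travel":[0.001,0.0018,0.1],"twist":0},
    {"jaw":0.7,"travel":[0.001,0.0018,0.135],"twist":0},
    {"jaw":0.7,"travel":[0.001,0.0018,0.16],"twist":0},
    {"jaw":0.7,"travel":[0.001,0.0018,0.177],"twist":0},
    {"jaw":0.6,"travel":[0.001,0.0018,0.177],"twist":0},
    {"jaw":0.4,"travel":[0.001,0.0018,0.177],"twist":0},
  ],
)

```text
t: 15.7
eef_pos: [439.0, -65.2, 24.1]
tcp_rot: [3.141, 0.001, -0.567]
ft_force: [0.1, -0.2, 0.2]
opening: 0.61
grip_force: 0.0
```

drive_tool(
  targets=[
    {"jaw":0.1,"travel":[0,0,0],"twist":0},
    {"jaw":0.1,"travel":[0,0,0],"twist":0},
    {"jaw":0.1,"travel":[0,0,0],"twist":0},
    {"jaw":0.1,"travel":[0,0,0],"twist":0},
    {"jaw":0.1,"travel":[0,0,0],"twist":0},
    {"jaw":0.1,"travel":[0,0,0],"twist":0},
    {"jaw":0.1,"travel":[0,0,0],"twist":0},
    {"jaw":0.1,"travel":[0,0,0],"twist":0},
  ],
)

```text
t: 16.37
eef_pos: [438.9, -65.8, 25.4]
tcp_rot: [-3.141, -0.002, -0.568]
ft_force: [-0.3, 0.9, 8.8]
opening: 0.334
grip_force: 30.0
```

drive_tool(
  targets=[
    {"jaw":0.1,"travel":[0,0,-0.02],"twist":0},
    {"jaw":0.1,"travel":[0,0,-0.05],"twist":0},
    {"jaw":0.1,"travel":[0,0,-0.085],"twist":0},
    {"jaw":0.1,"travel":[0.01,-0.008,-0.105],"twist":-0.1},
    {"jaw":0.1,"travel":[0.032,-0.025,-0.11],"twist":-0.2},
    {"jaw":0.1,"travel":[0.06,-0.047,-0.11],"twist":-0.3},
    {"jaw":0.1,"travel":[0.086,-0.067,-0.11],"twist":-0.4},
    {"jaw":0.1,"travel":[0.11,-0.086,-0.11],"twist":-0.5},
  ],
)

```text
t: 17.03
eef_pos: [579.0, -52.2, 135.4]
tcp_rot: [3.141, -0.001, -0.063]
ft_force: [-0.1, -0.3, -1.7]
opening: 0.331
grip_force: 30.0
```

drive_tool(
  targets=[
    {"jaw":0.1,"travel":[0,0,0],"twist":-0.1},
    {"jaw":0.1,"travel":[0,0,0],"twist":-0.1},
    {"jaw":0.1,"travel":[0,0,0],"twist":-0.1},
  ],
)

```text
t: 17.28
eef_pos: [576.6, -52.2, 134.4]
tcp_rot: [-3.141, 0.001, 0.029]
ft_force: [-0.7, -0.5, -1.4]
opening: 0.328
grip_force: 30.0
```

drive_tool(
  targets=[
    {"jaw":0.1,"travel":[0.02,-0.001,0],"twist":0},
    {"jaw":0.1,"travel":[0.0446,-0.0026,0],"twist":0},
    {"jaw":0.1,"travel":[0.0446,-0.0026,0],"twist":0},
    {"jaw":0.1,"travel":[0.0446,-0.0026,0.015],"twist":0},
    {"jaw":0.1,"travel":[0.0446,-0.0026,0.03],"twist":0},
    {"jaw":0.1,"travel":[0.0446,-0.0026,0.04],"twist":0},
    {"jaw":0.1,"travel":[0.0446,-0.0026,0.04],"twist":0},
    {"jaw":0.1,"travel":[0.0446,-0.0026,0.04],"twist":0},
  ],
)

```text
t: 17.95
eef_pos: [621.2, -48.4, 94.7]
tcp_rot: [-3.141, 0.001, 0.03]
ft_force: [-0.0, 0.1, -0.6]
opening: 0.335
grip_force: 30.0
```

drive_tool(
  targets=[
    {"jaw":0.1,"travel":[0,0,0.001],"twist":0},
    {"jaw":0.1,"travel":[0,0,0.002],"twist":0},
    {"jaw":0.1,"travel":[0,0,0.002],"twist":0},
  ],
)

```text
t: 18.2
eef_pos: [621.9, -48.4, 93.2]
tcp_rot: [3.141, -0.001, 0.031]
ft_force: [1.0, -0.0, -1.2]
opening: 0.334
grip_force: 30.0
```

drive_tool(
  targets=[
    {"jaw":0.1,"travel":[0,0,0.001],"twist":0},
    {"jaw":0.1,"travel":[0,0,0.0015],"twist":0},
    {"jaw":0.1,"travel":[0,0,0.0015],"twist":0},
  ],
)

```text
t: 18.45
eef_pos: [622.0, -48.4, 91.6]
tcp_rot: [3.141, -0.001, 0.032]
ft_force: [-0.3, -0.6, 3.1]
opening: 0.333
grip_force: 30.0
```

drive_tool(
  targets=[
    {"jaw":0.6,"travel":[0,0,0],"twist":0},
    {"jaw":0.6,"travel":[0,0,0],"twist":0},
    {"jaw":0.6,"travel":[0,0,0],"twist":0},
    {"jaw":0.6,"travel":[0,0,0],"twist":0},
    {"jaw":0.6,"travel":[0,0,-0.03],"twist":0},
    {"jaw":0.6,"travel":[0,0,-0.07],"twist":0},
    {"jaw":0.6,"travel":[0,0,-0.11],"twist":0},
    {"jaw":0.6,"travel":[0,0,-0.15],"twist":0},
  ],
)

```text
t: 19.12
eef_pos: [621.4, -48.3, 242.8]
tcp_rot: [-3.141, 0.001, 0.032]
ft_force: [0.7, -0.1, 0.4]
opening: 0.601
grip_force: 0.0
```

drive_tool(
  targets=[
    {"jaw":0.6,"travel":[-0.03,-0.03,-0.03],"twist":0},
    {"jaw":0.6,"travel":[-0.03,-0.06,-0.06],"twist":0},
    {"jaw":0.6,"travel":[-0.03,-0.07,-0.06],"twist":0},
    {"jaw":0.6,"travel":[-0.03,-0.07,-0.06],"twist":0},
  ],
)

```text
t: 19.45
eef_pos: [589.6, 23.2, 304.1]
tcp_rot: [-3.142, -0.005, 0.034]
ft_force: [1.1, 0.4, 1.0]
opening: 0.601
grip_force: 0.0
```

```bash
python3 - <<'E'
from h import *
c=read_camera("wrist");pickle.dump(c,open("w7.pkl","wb"))
s=read_camera("side");pickle.dump(s,open("s7.pkl","wb"))
a=c["frame"][60:260];b=cv2.resize(s["frame"][100:310,190:430],(560,490),interpolation=cv2.INTER_CUBIC)[:390]
cv2.imwrite("pics/w7.png",np.vstack([a,b])[:,:,::-1])
E
```

```text
(no output)
```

View pics/w7.png

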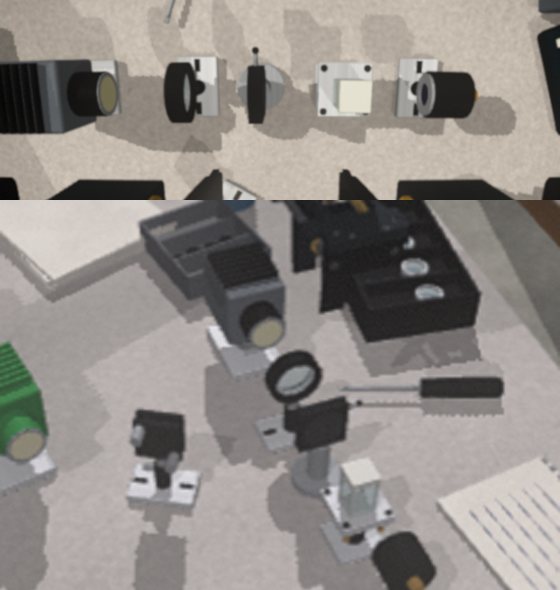

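```bash
python3 - <<'E'
from h import *
np.set_printoptions(precision=1,suppress=True)
c=pickle.load(open("w7.pkl","rb"))
print("lid",plane(c,(355,156),118),"stage",np.mean([plane(c,p,66) for p in((324,129),(369,128),(368,170),(322,172))],0))
L=plane(c,(106,154),90);D=plane(c,(426,154),90);print(L,D)
print("iris",plane(c,(261,147),8),"lens base",(plane(c,(191,118),10)+plane(c,(219,175),10))/2)
print(job_done())
E
```

```text
lid [620.5 -49.5 118. ] stage [621.8 -49.5  66. ]
[612.  209.3  90. ] [ 623.1 -131.3   90. ]
iris [617.   47.5   8. ] lens base [615.2 118.   10. ]
the job is handed in; nothing more can be done
None
```

The job is handed in. Lens, iris and table stand upright in the beam, and the cell stands on the table; by my close-up camera checks all are within tolerance and about 3 mm of the beam axis. I don't know the judged result, because `job_done()` returned no verdict. A last rough reading from higher up put the lens base 91 mm from the lamp (limit 95), against 82 mm close up. The gripper never went near the mirror or the tape.

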